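# Latch the guard gate of the occupied test bay

## Robot

A 6-joint arm with a two-finger parallel gripper is mounted at the origin on the work surface. World frame = base frame: x ahead of the robot, y to its left, z up, the work surface at z = 0. Lengths are in m, angles in rad, forces in N, time in s.
With the tool pointing down it reaches from about 0.325 to 0.925 m from the base axis. Payload 3.1 kg.
Tool frame: the origin (TCP) lies at the very end of the fingers, on their centre line; the grasp point (between the pads) lies manip.grip_point_offset behind it (manip.grip_point_offset is the distance from the TCP to the grasp point, in m); z points along the fingers, y is the line along which they close (so a half turn about z gives the same grasp; the last joint's range is limited). The gripper opens to 85 mm and grips with 20 to 120 N. Pads are 22 mm wide; open, the fingers measure 114 mm over their backs; the gripper's body (76 mm by 85 mm) begins 54 mm behind the grasp point. The pads swing forward as they close: fully open they stand 13 mm farther back than shut.
Start: joints at [-1.217, 0.217, 1.613, -0, 1.311, -0.112], TCP at [0.281, -0.558, 0.231] pointing down, gripper open.
Joint ranges: [-2.75, 2.75], [-0.78, 2.1], [0.31, 2.55], [-1.13, 4.27], [0.13, 2.63], [-2.58, 2.58]. Speed limits (rad/s): [2.79, 2.79, 3.14, 3.14, 3.14, 3.14].

## Interface

Orientations are given as [roll, pitch, yaw] about the fixed x, y, z axes, in that order (R = Rz(yaw) Ry(pitch) Rx(roll)).
In Python, from bench import manip, eyes, telemetry, job_done gives the robot as it stands (manip), with the cameras (eyes), the job as plain functions and the readings (telemetry).
- The arm moves only by the shell command python3 steer.py 'ROWS' [FORCE]. ROWS is a JSON list that holds a single list of rows (three levels of brackets), with 1 to 10 rows, each of 7 numbers: dx, dy, dz in shares of the most that a row can go, 1 being 62.5 mm, then a rotation vector rx, ry, rz in parts of the range, where 1.0 means 2 pi rad, then the finger opening in m; each row shifts and turns the commanded pose from where the row before left it, along the tool's axes as they then stand; what a row does not reach is not made up. A row lasts 1/8 s, in which the tool goes at most 0.0625 m and 0.188 rad, less where a joint would pass 70% of its speed; a pose out of reach is approached as far as the arm can. The fingers move at their own pace and stop on an object; FORCE is the grip in N (left out, the last holds). Time passes only in rows, so rows that do not move let the fingers close. It prints the time, the measured TCP pose, the force, the opening and the grip force at its end. Shift and turn numbers lie between -1 and 1, and a call with a number outside is refused. Input that does not fit is refused with a message, and nothing moves.
- telemetry.observe(): the state, without advancing time (a new reading comes with each control period).
- eyes.get_image(name): name is "side" or "top"; returns the picture (384x512x3 uint8, blue, green, red); there is no depth.
- eyes.camera_model(name): a dict with "fovy" (degrees; the focal length in pixels is half the picture's height over the tangent of half this angle, whatever the lens; pixels are square), "cx", "cy" (the principal point, pixels), "R" (3x3) and "t" (3): a world point X has camera coordinates R X + t. Camera axes: x right, y down, z forward; pixel columns grow to the right and rows downward; lengths in m; the calibration is good to about 2 mm. A picture is of the moment at which its call begins. camera_model takes no time and is no camera call.
- job_done(): hands the job in; it is judged then, once.
The state is a dict: "time": time; "qpos": joint angles; "qd": joint speeds; "effort": joint torques, N m; "tool_pos": TCP position; "ee_rot": TCP orientation; "wrist_force": force on the tool from outside, world axes, zero at the start; "ft_torque": the same for the moment, N m; "opening": finger opening in m; "grip_force": force on a finger pad.
Only numpy, scipy, OpenCV 4.12 (cv2) and the standard library are available. Lean on these libraries where they do the work, as an engineer would, in place of code of your own. Each camera call takes 0.05 s, during which the arm holds its last target. There are 200 camera calls.

## Task

One of the two test bays on the bench holds a circuit board; its guard gate stands ajar. Lift that gate's latch bar by its knob so that it will pass over the catch, swing the gate fully shut and let the bar drop down behind the catch. Leave the empty bay's gate and bar as they are.

Things in the scene. Friction and masses are not known exactly. Their poses are not given: they have to be found in the camera images.
- knob (a point): Centre of the black ball knob (26 mm) above the end of the steel latch bar on the occupied bay's gate. Bar down: 162 mm above the table, 34 mm above bar and gate; all else in the bay is below 135 mm. The bar (16 mm tall, 8 thick, 150 g) pivots on the gate 170 mm nearer the hinge, 42 mm lower; lifts up to 0.5 rad, falls by itself. Lifted 40 mm, the knob comes 15 mm towards the hinge.
- hinge (a point): On that gate's upright hinge axis, 162 mm above the table, fixed to the bay. x: level, into the bay, square to the shut gate; y: from catch post to hinge post; z up. Gate shut, bar down: knob at (-22, -200, 0) mm. Catch at y -237: an upright tooth, top 132 mm above the table, 14 mm in front of the shut bar; the bar's end hits it unless the knob is lifted 18 mm or more (35 to 45 is ample).
- gate (a joint): Angle of that gate, rad: 0 shut against its stop, growing as it swings out to -x of point hinge (at angle a it points along -sin a in x, -cos a in y). Starts at 0.5 to 0.9; light friction keeps it where left. Clear panel in an aluminium frame, 210 mm wide, 127 high, 0.5 kg; bar on its outer face. With the bar down behind the tooth it has 0.06 rad of play.
- spare_knob (a point): Centre of the same kind of knob on the like gate, also ajar, of the other bay, which is empty but for four brass stand-offs (the occupied one holds a green circuit board 150 x 190 mm). To be left alone. The bays, side by side, are low open-topped sheet-metal pens 270 mm wide, gates facing the robot, hinged on their left seen from it.

How it is judged:
On the way:
1. the latch bar is lifted clear of the catch while the gate is still ajar (z of knob in the frame of hinge above 0.014 m and value of joint gate above 0.09 rad), for 0.05 s.
At the end, for the whole second after the job is handed in: The gate of the bay with the board is shut (within 0.08 rad, 16 mm at the knob) and its latch bar is down behind the catch (knob within 7 mm of its lowest height), and both stay so (value of joint gate below 0.08 rad and z of knob in the frame of hinge below 0.007 m); the robot touches nothing.
It fails at once if the empty bay's gate or latch bar is moved (its knob shifted by more than 20 mm) (distance of spare_knob from where it was at the start of the episode above 0.02 m).
It also fails if it takes over 35 s, if anything falls off the work surface, if the arm or the gripper's body presses on something with over 40 N, if the wrist force passes 120 N, or if a joint passes its speed limit or range.

## Working session

There is one attempt and no reset: what is moved stays moved. The work goes in short steps, Python scripts to look and compute and a shell command to move; the robot and the scene stay as the last step left them, time stands still between calls to the robot, and variables do not carry over. Pictures are saved under pics/ and viewed, at most 10 in all, crops included, and the job is handed in when it is done.

```bash
ls; mkdir -p pics; python3 - <<'E'
from bench import manip, eyes, telemetry, job_done
import cv2
for n in ("side","top"):
    cv2.imwrite(f"pics/{n}0.png",eyes.get_image(n)); c=eyes.camera_model(n); print(n,c)
s=telemetry.observe(); print(s, manip.grip_point_offset)
E
```

```text
bench.py
pics
steer.py
side {'fovy': 44.50636176725553, 'cx': 260.92338335967366, 'cy': 186.48981928207036, 'R': array([[ 0.95241284,  0.30415573, -0.0199771 ],
       [ 0.16026951, -0.55544979, -0.81595908],
       [-0.2592749 ,  0.77392818, -0.5777644 ]]), 't': array([-0.57734608, -0.00569388,  1.3275168 ])}
top {'fovy': 48.62195800927217, 'cx': 257.5197075178299, 'cy': 193.88792931910695, 'R': array([[ 0.07143743, -0.99743552, -0.00436832],
       [-0.97727554, -0.06911594, -0.20038841],
       [ 0.1995726 ,  0.01858428, -0.97970679]]), 't': array([-0.04035877,  0.63711214,  1.13097962])}
{'time': 0.1, 'qpos': array([-1.21719255e+00,  2.17720183e-01,  1.61479564e+00, -2.54592663e-05,
        1.31132093e+00, -1.12175659e-01]), 'qd': array([-0.00020984, -0.00052592, -0.0036447 , -0.00130332, -0.00112871,
       -0.00134762]), 'effort': array([-6.06407993e-04, -3.98072720e+01, -3.04970419e+01, -1.38795667e-04,
        4.20891767e-03,  1.78725877e-06]), 'tool_pos': array([ 0.28046437, -0.55769695,  0.23006167]), 'ee_rot': array([-3.13935990e+00, -2.26768648e-04,  4.65785747e-01]), 'wrist_force': array([ 0.18307912, -0.16181363, -0.26476095]), 'ft_torque': array([ 0.03468559, -0.02553875,  0.0276288 ]), 'grip_force': 0.0, 'opening': 0.08530442739377664} 0.0187
```

View pics/side0.png

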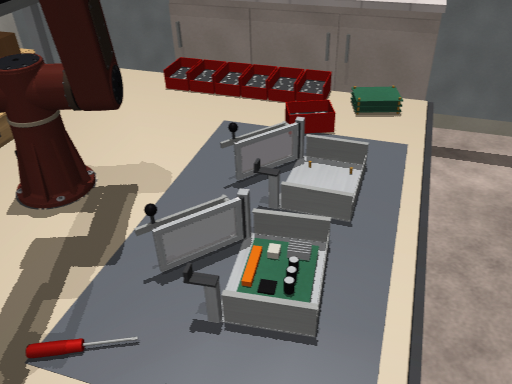

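View pics/top0.png

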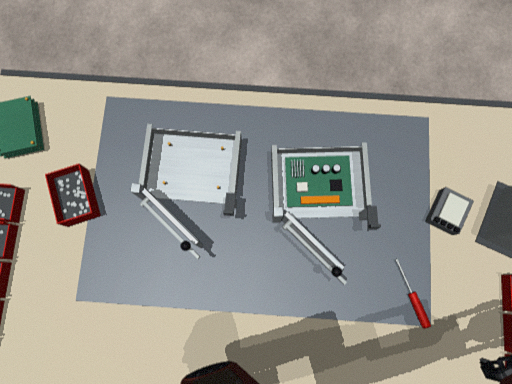

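Side view: the occupied bay is the near one, with its knob at (151,210) and its hinge post at (244,195). Its catch is at (190,272), and the spare knob is at (233,127). Top view: the knob is at (337,271), the hinge post at (278,214), the catch post at (372,217) and the spare knob at (186,245).

```bash
cat > h.py <<'E'
import numpy as np, cv2
from bench import manip, eyes, telemetry, job_done
def ray(n,u,v):
    c=eyes.camera_model(n); f=192/np.tan(np.radians(c["fovy"]/2)); R=np.array(c["R"]); t=np.array(c["t"])
    return -R.T@t, R.T@np.array([(u-c["cx"])/f,(v-c["cy"])/f,1.])
def plane(n,u,v,z):
    o,d=ray(n,u,v); return o+d*(z-o[2])/d[2]
def tri(a,b):
    (o1,d1),(o2,d2)=ray("side",*a),ray("top",*b)
    s=np.linalg.lstsq(np.c_[d1,-d2],o2-o1,rcond=None)[0]
    p,q=o1+d1*s[0],o2+d2*s[1]; return (p+q)/2,np.linalg.norm(p-q)
def blob(im,u,v,r=11,th=45):
    m=np.zeros(im.shape[:2],np.uint8); m[v-r:v+r+1,u-r:u+r+1]=(im[v-r:v+r+1,u-r:u+r+1].max(2)<th)*255
    n,l,st,ce=cv2.connectedComponentsWithStats(m); i=1+np.argmax(st[1:,4]); return ce[i],st[i,:]
E
python3 - <<'E'
from h import *
S,T=cv2.imread("pics/side0.png"),cv2.imread("pics/top0.png")
for a,b in(((151,210),(337,271)),((233,127),(186,245))):
    x,y=blob(S,*a),blob(T,*b); print(x,y,tri(x[0],y[0]),plane("top",*y[0],.162))
cv2.imwrite("pics/topc.png",cv2.resize(T[130:290,260:400],None,fx=3.7,fy=3.7,interpolation=cv2.INTER_CUBIC))
cv2.imwrite("pics/sidec.png",cv2.resize(S[180:335,130:335],None,fx=3.8,fy=3.8,interpolation=cv2.INTER_CUBIC))
E
```

```text
(array([150.63909774, 210.63157895]), array([145, 204,  12,  18, 133], dtype=int32)) (array([336.11940299, 271.23880597]), array([332, 267,  10,  10,  67], dtype=int32)) (array([ 0.43715238, -0.20602537,  0.15833614]), np.float64(0.000847540267332415)) [ 0.43667043 -0.20561383  0.162     ]
(array([232.82051282, 128.25641026]), array([229, 123,   9,  16,  78], dtype=int32)) (array([185.22222222, 245.3015873 ]), array([181, 241,   9,   9,  63], dtype=int32)) (array([0.47436964, 0.17634208, 0.15633905]), np.float64(0.00027505109095342286)) [0.47385599 0.17526271 0.162     ]
```

View pics/topc.png

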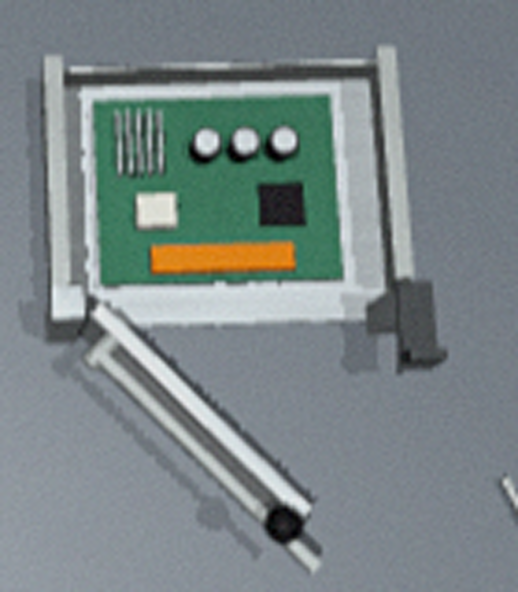

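View pics/sidec.png

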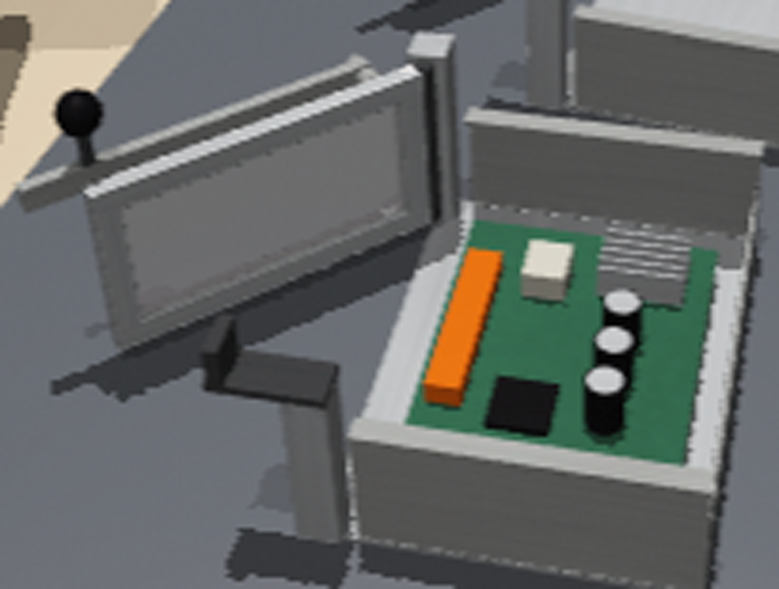

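The crops show that the gate's top edge runs from (95,308) to (305,510) in the top crop. The bar lies in front of it, with its pivot end at (95,350) and its tip at (315,565). The tooth stands at crop (430,357) in the top view and (222,330) in the side view.

```bash
python3 - <<'E'
from h import *
np.set_printoptions(precision=4,suppress=True)
t=lambda u,v:(260+u/3.7,130+v/3.7)
s=lambda u,v:(130+u/3.8,180+v/3.8)
P=lambda u,v,z=.128:plane("top",*t(u,v),z)
print("tooth",tri(s(222,328),t(430,357)),P(430,357,.132))
print("gate in",tri(s(415,70),t(95,308)),"out",tri(s(93,190),t(305,508)))
print("backwall corners",tri(s(468,112),t(66,68)),tri(s(762,150),t(380,62)))
dirs={}
for n,a,b,z in(("gateL",(90,318),(285,505),.128),("gateR",(107,305),(312,503),.128),("bar",(103,350),(318,563),.128),("back",(66,67),(376,62),.08),("left",(64,60),(70,290),.08),("right",(378,50),(395,270),.08)):
    d=P(*b,z)-P(*a,z); print(n,np.arctan2(d[1],d[0]),np.linalg.norm(d))
E
```

```text
tooth (array([ 0.5631, -0.3089,  0.1327]), np.float64(0.007678487471368077)) [ 0.5599 -0.3111  0.132 ]
gate in (array([ 0.5803, -0.0737,  0.1242]), np.float64(0.002119698877400408)) out (array([ 0.4504, -0.2268,  0.1263]), np.float64(0.003206062030760493))
backwall corners (array([ 0.685 , -0.0768,  0.1502]), np.float64(0.1396595403609654)) (array([ 0.7768, -0.2394,  0.2296]), np.float64(0.07066915336364228))
gateL -2.275345630281557 0.18726065401478698
gateR -2.280923035401637 0.19752997446216702
bar -2.2905407136205196 0.20765331613608165
back -1.4838586543123435 0.23765524784344771
left -3.054451893689565 0.17894951797844896
right -3.045594504588192 0.17171642397849202
```

Units first: shifts go in shares of 62.5 mm and turns go in shares of 2 pi rad. So 0.037 m is 0.592, -0.03 m is -0.48.

```bash
python3 steer.py '[[[0.592,-0.48,0,0,0,0,0.085],[0.592,-0.48,0,0,0,0,0.085],[0.592,-0.48,0,0,0,0,0.085],[0.592,-0.48,0,0,0,0,0.085],[0.592,-0.48,0,0,0,0,0.085],[0.592,-0.48,0,0,0,0,0.085],[0.592,-0.48,0,0,0,0,0.085],[0.592,-0.48,0,0,0,0,0.085]]]' 30; python3 steer.py '[[[0,0,0,0,0,-0.0207,0.085],[0,0,0,0,0,-0.0207,0.085],[0,0,0,0,0,-0.0207,0.085],[0,0,0,0,0,0,0.06],[0,0,0,0,0,0,0.06]]]'
```

```text
time: 1.1
tool_pos: [0.4375, -0.2094, 0.2309]
ee_rot: [-3.141, 0.0, 0.466]
wrist_force: [0.4, 0.3, -0.4]
opening: 0.0854
grip_force: 0.0
time: 1.72
tool_pos: [0.4372, -0.2109, 0.231]
ee_rot: [-3.141, 0.0, 0.854]
wrist_force: [0.4, -0.3, 0.0]
opening: 0.06
grip_force: 0.0
```

In the tool's units: 0.022 m is 0.352, 0.0035 m is 0.056.

```bash
python3 steer.py '[[[0.056,-0.048,0.352,0,0,0,0.06],[0,0,0.352,0,0,0,0.06],[0,0,0.352,0,0,0,0.06],[0,0,0.352,0,0,0,0.06],[0,0,0,0,0,0,0.06]]]'
python3 - <<'E'
from h import *
S,T=eyes.get_image("side"),eyes.get_image("top")
cv2.imwrite("pics/pre.png",np.hstack([cv2.resize(S[130:290,80:240],(390,390),interpolation=2),cv2.resize(T[190:350,260:420],(390,390),interpolation=2)]))
E
```

```text
time: 2.35
tool_pos: [0.4358, -0.2054, 0.1413]
ee_rot: [-3.137, 0.001, 0.855]
wrist_force: [0.2, 0.1, 0.1]
opening: 0.0599
grip_force: 0.0
```

View pics/pre.png

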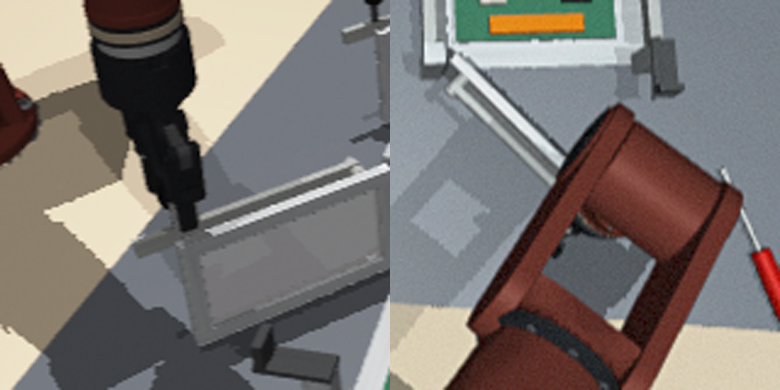

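The fingers are down around the knob, which they hide, at about (160,220) in the side view. The gate has not moved. Next I close on the knob.

```bash
python3 steer.py '[[[0,0,0,0,0,0,0.03],[0,0,0,0,0,0,0.015],[0,0,0,0,0,0,0.015],[0,0,0,0,0,0,0.015]]]' 40
```

```text
time: 2.95
tool_pos: [0.4382, -0.207, 0.1445]
ee_rot: [3.139, -0.0, 0.856]
wrist_force: [-0.9, -0.4, 4.7]
opening: 0.0233
grip_force: 39.1
```

The opening is 23 mm on a 26 mm ball and the tool is pushed up, so the pads sit above the ball's equator. I'll regrasp 6 mm lower.

In the tool's units: 0.006 m is 0.096.

```bash
python3 steer.py '[[[0,0,0,0,0,0,0.05],[0,0,0,0,0,0,0.05],[0,0,0.096,0,0,0,0.05],[0,0,0,0,0,0,0.03],[0,0,0,0,0,0,0.015],[0,0,0,0,0,0,0.015],[0,0,0,0,0,0,0.015]]]' 40
```

```text
time: 3.82
tool_pos: [0.4372, -0.2062, 0.1371]
ee_rot: [-3.141, 0.0, 0.856]
wrist_force: [-0.8, -0.8, -1.0]
opening: 0.0238
grip_force: 39.2
```

In the tool's units: -0.01 m is -0.16, 0.005 m is 0.08.

```bash
python3 steer.py '[[[0.048,0,-0.16,0,0,0,0.015],[0.056,0,-0.16,0,0,0,0.015],[0.064,0,-0.16,0,0,0,0.015],[0.08,0,-0.16,0,0,0,0.015],[0,0,0,0,0,0,0.015]]]' 40
python3 - <<'E'
from h import *
S=eyes.get_image("side")
cv2.imwrite("pics/lift.png",cv2.resize(S[130:290,80:240],(500,500),interpolation=2))
E
```

```text
time: 4.45
tool_pos: [0.4486, -0.1951, 0.1788]
ee_rot: [3.139, 0.0, 0.857]
wrist_force: [-0.3, -0.6, -0.9]
opening: 0.0239
grip_force: 39.3
```

View pics/lift.png

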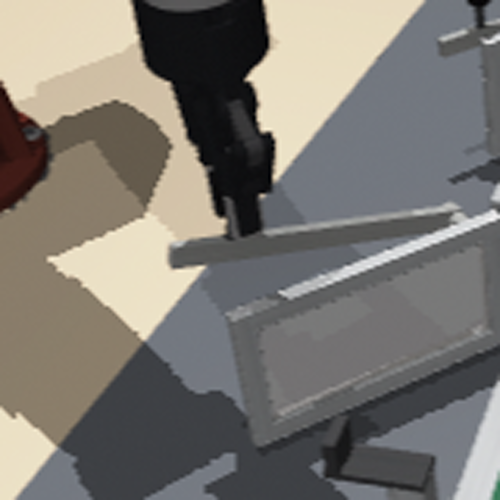

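The bar is lifted well clear. I'll swing about the hinge in arcs, turning the tool with the gate.

In the tool's units: 0.0148 m is 0.2368, -0.0012 m is -0.0192, -0.08 rad / 6.2832 = -0.0127.

```bash
python3 steer.py '[[[-0.0192,0.2368,0,0,0,-0.0127,0.015],[-0.0192,0.2368,0,0,0,-0.0127,0.015],[-0.0192,0.2368,0,0,0,-0.0127,0.015],[-0.0192,0.2368,0,0,0,-0.0127,0.015],[-0.0192,0.2368,0,0,0,-0.0127,0.015],[-0.0192,0.2368,0,0,0,-0.0127,0.015],[-0.0192,0.2368,0,0,0,-0.0127,0.015],[-0.0192,0.2368,0,0,0,-0.0127,0.015],[0,0,0,0,0,0,0.015]]]' 40
python3 - <<'E'
from h import *
o=telemetry.observe();p=np.array(o["tool_pos"]);r=p[:2]-[.584,-.069]
print(np.hypot(*r),np.arctan2(r[1],r[0])+1.600,o["ee_rot"],p)
S,T=eyes.get_image("side"),eyes.get_image("top")
cv2.imwrite("pics/sw.png",np.hstack([cv2.resize(S[160:320,120:280],(390,390),interpolation=2),cv2.resize(T[130:290,260:420],(390,390),interpolation=2)]))
E
```

```text
time: 5.62
tool_pos: [0.5498, -0.252, 0.1765]
ee_rot: [3.142, -0.001, 1.495]
wrist_force: [0.5, 0.4, -2.3]
opening: 0.0236
grip_force: 39.5
0.18620874170131183 -0.15556514230569718 [ 3.14157866e+00 -1.19242924e-03  1.49473493e+00] [ 0.54978986 -0.25203924  0.17646403]
```

View pics/sw.png

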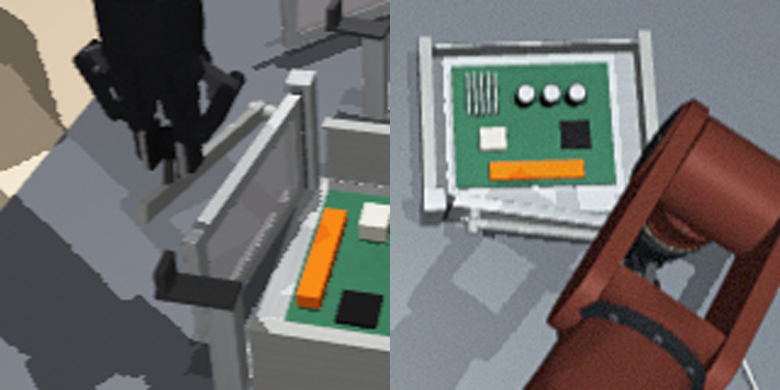

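The bar is raised and just outside the tooth, with the gate at about 0.155 rad. I'll swing the rest in smaller rows.

In the tool's units: 0.0093 m is 0.1488, -0.0009 m is -0.0144, -0.05 rad / 6.2832 = -0.008.

```bash
python3 steer.py '[[[-0.0144,0.1488,0,0,0,-0.008,0.015],[-0.0144,0.1488,0,0,0,-0.008,0.015],[-0.0144,0.1488,0,0,0,-0.008,0.015],[0,0,0,0,0,0,0.015],[0,0,0,0,0,0,0.015]]]' 40; python3 steer.py '[[[0,0.048,0,0,0,0,0.015],[0,0,0,0,0,0,0.015]]]' 40
```

```text
time: 6.35
tool_pos: [0.5764, -0.255, 0.1768]
ee_rot: [-3.141, -0.002, 1.644]
wrist_force: [1.5, 2.5, -3.6]
opening: 0.0237
grip_force: 39.5
time: 6.6
tool_pos: [0.5793, -0.2551, 0.1768]
ee_rot: [-3.14, -0.001, 1.646]
wrist_force: [-0.6, 3.5, -2.9]
opening: 0.0238
grip_force: 39.5
```

In the tool's units: 0.003 m is 0.048.

```bash
for i in 1 2 3; do :; done; python3 steer.py '[[[0,0.048,0,0,0,0,0.015],[0,0,0,0,0,0,0.015]]]' 40;  python3 steer.py '[[[0,0.048,0,0,0,0,0.015],[0,0,0,0,0,0,0.015]]]' 40
```

```text
time: 6.85
tool_pos: [0.5806, -0.2554, 0.1762]
ee_rot: [-3.135, -0.001, 1.646]
wrist_force: [-4.5, 1.1, -3.0]
opening: 0.0237
grip_force: 39.6
time: 7.1
tool_pos: [0.5807, -0.2559, 0.1752]
ee_rot: [-3.128, -0.001, 1.646]
wrist_force: [-11.6, -0.7, -2.6]
opening: 0.0236
grip_force: 39.8
```

The gate is at its stop: the push rises to 11.6 N with no further motion. Now I lower the bar along its arc.

In the tool's units: 0.01 m is 0.16, -0.005 m is -0.08.

```bash
python3 steer.py '[[[-0.08,0,0.16,0,0,0,0.015],[-0.064,0,0.16,0,0,0,0.015],[-0.056,0,0.16,0,0,0,0.015],[-0.04,0,0.128,0,0,0,0.015],[0,-0.048,0,0,0,0,0.015],[0,0,0,0,0,0,0.015]]]' 40
```

```text
time: 7.85
tool_pos: [0.582, -0.2699, 0.1387]
ee_rot: [-3.137, -0.002, 1.646]
wrist_force: [-5.5, 2.5, -1.9]
opening: 0.0237
grip_force: 39.9
```

In the tool's units: -0.001 m is -0.016.

```bash
python3 steer.py '[[[0,-0.016,0,0,0,0,0.035],[0,0,0,0,0,0,0.05],[0,0,0,0,0,0,0.06],[0,0,0,0,0,0,0.06],[0,0,0,0,0,0,0.06]]]' 40;  python3 steer.py '[[[0,0,-0.32,0,0,0,0.06],[0,0,-0.48,0,0,0,0.06],[0,0,-0.64,0,0,0,0.06],[0,0,-0.64,0,0,0,0.06],[-0.8,0,0,0,0,0,0.06],[-0.8,0,0,0,0,0,0.06],[-0.8,0,0,0,0,0,0.06],[-0.8,0,0,0,0,0,0.06],[0,0,0,0,0,0,0.06]]]' 40
python3 - <<'E'
from h import *
S,T=eyes.get_image("side"),eyes.get_image("top")
cv2.imwrite("pics/end.png",np.hstack([cv2.resize(S[160:320,140:300],(390,390),interpolation=2),cv2.resize(T[130:290,260:420],(390,390),interpolation=2)]))
E
```

```text
time: 8.48
tool_pos: [0.5833, -0.2704, 0.1395]
ee_rot: [3.141, 0.0, 1.646]
wrist_force: [-0.1, 0.1, 0.2]
opening: 0.0603
grip_force: 0.0
time: 9.6
tool_pos: [0.5971, -0.4738, 0.2698]
ee_rot: [3.141, 0.002, 1.642]
wrist_force: [1.2, 0.8, -0.6]
opening: 0.06
grip_force: 0.0
```

View pics/end.png

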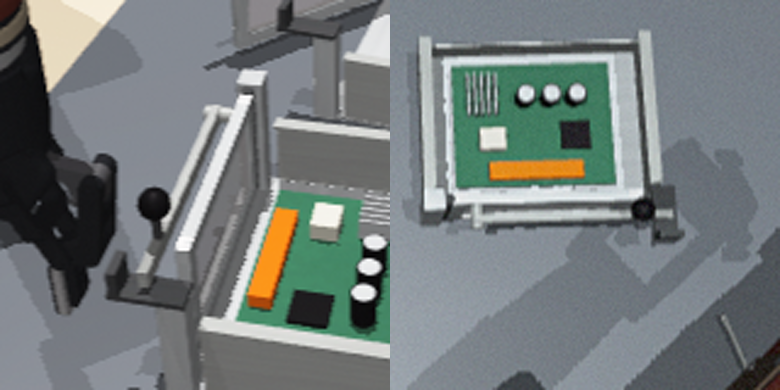

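The gate is shut and the bar lies on the catch arm behind the tooth, with the knob at about (153,204) in the left crop. The gripper is well clear. I'll check the knob numerically, then hand in.

```bash
python3 - <<'E'
from h import *
S,T=eyes.get_image("side"),eyes.get_image("top")
x,y=blob(S,203,243,9)[0],blob(T,364,216,7)[0]; p,e=tri(x,y)
x2,y2=blob(S,233,127)[0],blob(T,186,245)[0]; q,_=tri(x2,y2)
print(x,y,p,e,q)
if abs(p[2]-.158)<.006 and p[0]>.568: print(job_done())
E
```

```text
[202.94890511 243.82481752] [363.61764706 215.69117647] [ 0.5818481  -0.27068139  0.16047296] 0.0013716685689458713 [0.47394979 0.17629468 0.15699289]
the job is handed in; nothing more can be done
None
```

The occupied bay's gate is shut with its latch bar down behind the catch, the empty bay's knob measures where it started, and the job was handed in at about 10 s with the gripper clear; the judge's verdict was not shown.

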